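# Find the box with the red gel comb

## Robot

A 7-joint arm with a two-finger parallel gripper is mounted at the origin on the work surface. World frame = base frame: x ahead of the robot, y to its left, z up, the work surface at z = 0. Lengths are in m, angles in rad, forces in N, time in s.
With the tool pointing down it reaches from about 0.35 to 0.9 m from the base axis. Payload 8.1 kg.
Tool frame: the origin (TCP) lies midway between the tips of the shut fingers; the grasp point (between the pads) lies env.hold_point_z behind it (env.hold_point_z is the distance from the TCP to the grasp point, in m); z points along the fingers, y is the line along which they close (so a half turn about z gives the same grasp; the last joint's range is limited). The gripper opens to 92 mm and grips with 3 to 60 N. Pads are 19 mm wide; open, the fingers measure 130 mm over their backs; the gripper's body (75 mm by 190 mm) begins 47 mm behind the grasp point.
Start: joints at [1.013, 0.434, 0.025, 1.573, -0.012, 1.134, -0.075], TCP at [0.275, -0.561, 0.227] pointing down, gripper open.
Joint ranges: [-2.62, 2.62], [-0.44, 2.09], [-1.27, 1.32], [0.08, 2.57], [-1.32, 4.46], [0.12, 2], [-2.74, 2.74]. Speed limits (rad/s): [2.22, 2.22, 3.01, 3.01, 3.14, 3.14, 3.14].

## Interface

Orientations are given as a unit quaternion [w, x, y, z].
In Python, from bench import env, vision, workorder gives the robot as it stands.
- The arm moves only by the shell command python3 -m crank 'ROWS' [FORCE]. ROWS is JSON, a list of rows, each a list of 3 entries, a list of its own where there are three numbers: the shift along the tool's x, y, z in mm, then the turn, a rotation vector about the tool's x, y, z in degrees, then the closure, from -1 (fully open) to 1 (shut). A call has 1 to 8 rows; each row shifts and turns the commanded pose from where the row before left it, along the tool's axes as they then stand; what a row does not reach is not made up. A row lasts 1/8 s, in which the tool goes at most 62.5 mm and 10.7 degrees, less where a joint would pass 70% of its speed; a pose out of reach is approached as far as the arm can. A call with a gripper value outside its range is refused whole. The fingers move at their own pace and stop on an object; FORCE is the grip in N (left out, the last holds). Time passes only in rows, so rows that do not move let the fingers close. It gives the time, the measured TCP pose, the force, the opening and the grip force at its end, in the units of the state.
- env.get_state(): the state, without advancing time (a new reading comes with each control period).
- vision.capture(name): name is "side" or "top" or "wrist"; returns (picture, depth): 400x640x3 uint8, red, green, blue; 400x640 float32, m along the optical axis (not along the pixel's ray), 0 where there is no reading.
- vision.camera_model(name): a dict with "fx", "fy", "cx", "cy" (pixels), "cam_to_world" (4x4, takes a point from camera to world coordinates); the wrist camera has in their place "hand_eye" (4x4, takes a point from camera to tool coordinates, whose origin is the TCP and whose axes are the flange's). Camera axes: x right, y up, looking along -z (the intrinsics and any distortion apply to the point x, -y, -z); pixel columns grow to the right and rows downward; lengths in m; the calibration is good to about 2 mm. A picture is of the moment at which its call begins: read the wrist's pose just before it. camera_model takes no time and is no camera call.
- workorder.hand_in(): hands the job in; it is judged then, once.
The state is a dict: "time_s": time; "qpos": joint angles; "qd": joint speeds; "tau": joint torques, N m; "position": TCP position; "tool_rot": TCP orientation; "force": force on the tool from outside, world axes, zero at the start; "wrist_torque": the same for the moment, N m; "gripper_width": finger opening in m; "grasp_force": force on a finger pad.
Only numpy, scipy, OpenCV 4.12 (cv2) and the standard library are available. Lean on these libraries where they do the work, as an engineer would, in place of code of your own. Each camera call takes 0.05 s, during which the arm holds its last target. There are 200 camera calls.

## Task

One of the three teal lidded boxes on the gel bench holds the red gel comb; the other two hold combs of other colours. Lift the lids off one at a time, putting each wrong box's own lid properly back before you open the next, until you find the red comb. Leave only that box open, its lid set down (not dropped) knob up on the bare bench just in front of it, towards the robot, and the red comb standing undisturbed in its box.

Things in the scene. Friction and masses are not known exactly. Their poses are not given: they have to be found in the camera images.
- lid_a: lid of the left box (largest y): opaque teal cover, 108 x 108 x 62 mm, walls and top 4 mm, open underneath, 140 g; round upright black knob, 28 mm across, 30 mm tall, on the centre of its top. Origin: centre of its bottom edge, 6 mm above the bench when on its box; knob 62 to 92 mm above the origin; x, y along its sides, z up. The three lids and boxes are alike.
- lid_b: lid of the middle box, like lid_a. Each lid stands loose over a box fixed to the bench (unlisted; centred under its lid at the start to 2 mm): white plinth 114 x 114 x 6 mm with an open dish 90 x 90 mm, rim 22 mm above the bench. The lid has 5 mm play round the dish; lift it straight up 60 mm or more to clear dish and comb.
- lid_c: lid of the right box (smallest y), like lid_a. The bench in front of each box is bare: an opened lid can stand with its centre 150 mm from its box's centre, straight along -x (towards the robot), origin then at bench height.
- red_comb: red plastic gel comb, 64 mm long (its y), 32 mm over its two feet (x), 46 mm tall: a 14 mm thick bar over six teeth. Stands in one of the three dishes, within 5 mm of its centre, any yaw, hidden by the lid. Origin: centre of its underside, 10 mm above the bench; z up. Combs of the same shape, one white, one black, are in the other two boxes.
There are look-alikes about, which are no part of the job. Leave any blue, pink or purple look-alike of the lid_a alone.

How it is judged:
By the outcome, as a careful person would: the job done as asked, in the order asked, and still so for the second after the job is handed in, with the robot touching nothing.
It also fails if it takes over 67 s, if anything falls off the work surface, if the arm or the gripper's body presses on something with over 40 N, if the wrist force passes 120 N, or if a joint passes its speed limit or range.

## Working session

There is one attempt and no reset: what is moved stays moved. The work goes in short steps, Python scripts to look and compute and a shell command to move; the robot and the scene stay as the last step left them, time stands still between calls to the robot, and variables do not carry over. Pictures are saved under pics/ and viewed, at most 10 in all, crops included, and the job is handed in when it is done.

```bash
mkdir -p pics; python3 - <<'E'
from bench import env, vision
import cv2,numpy as np
s=env.get_state();print({k:np.round(v,3).tolist() for k,v in s.items()},env.hold_point_z)
for n in("top","side"):
    p,d=vision.capture(n);cv2.imwrite(f"pics/{n}0.png",p[:,:,::-1]);np.save(f"pics/{n}0.npy",d)
    m=vision.camera_model(n);print({k:np.round(v,3).tolist() if not isinstance(v,str) else v for k,v in m.items()})
m=vision.camera_model("wrist");print(m)
E
```

```text
{'time_s': 0.0, 'qpos': [1.013, 0.435, 0.025, 1.574, -0.012, 1.134, -0.075], 'qd': [-0.002, 0.001, 0.0, -0.0, -0.001, 0.001, 0.002], 'tau': [-0.001, -66.785, 0.985, -31.447, -0.061, 0.043, 0.0], 'position': [0.274, -0.561, 0.226], 'tool_rot': [-0.001, 0.974, 0.225, -0.0], 'force': [-0.348, 0.504, 0.571], 'wrist_torque': [-0.058, 0.012, 0.026], 'grasp_force': 0.0, 'gripper_width': 0.092} 0.0188
{'fx': 394.344, 'fy': 394.344, 'cx': 318.47, 'cy': 199.082, 'cam_to_world': [[-0.053, 0.976, -0.209, 0.252], [-0.999, -0.052, 0.013, 0.207], [0.002, 0.209, 0.978, 1.118], [0.0, 0.0, 0.0, 1.0]]}
{'fx': 518.853, 'fy': 518.853, 'cx': 314.4, 'cy': 204.772, 'cam_to_world': [[-0.759, 0.519, -0.394, -0.123], [-0.651, -0.591, 0.475, 0.897], [0.014, 0.617, 0.787, 1.191], [0.0, 0.0, 0.0, 1.0]]}
{'fx': 313.1308676663844, 'fy': 313.1308676663844, 'cx': 320.95032612069593, 'cy': 205.22291297128885, 'hand_eye': array([[ 3.45130641e-04,  9.55892860e-01,  2.93715374e-01,
         8.03639170e-02],
       [ 9.99999664e-01, -5.48460520e-04,  6.09906687e-04,
         1.39172926e-04],
       [ 7.44096734e-04,  2.93715064e-01, -9.55892728e-01,
        -1.58925729e-01],
       [ 0.00000000e+00,  0.00000000e+00,  0.00000000e+00,
         1.00000000e+00]])}
```

View pics/top0.png

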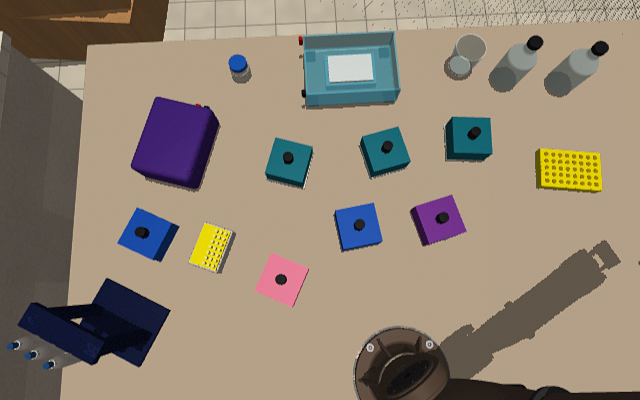

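View pics/side0.png

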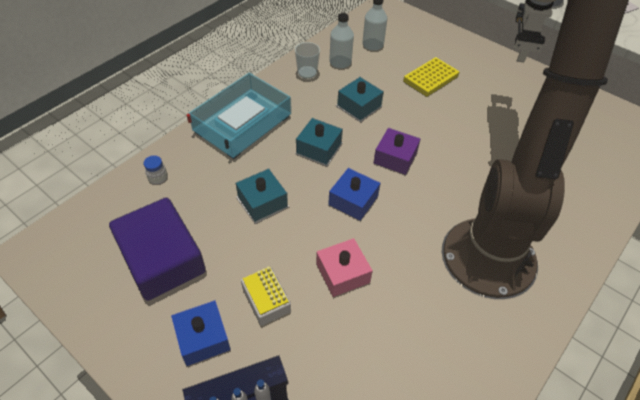

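The top view shows the three teal lids at about (289,160), (386,150) and (469,138) px. Blue (358,226), purple (438,219) and pink (281,279) look-alikes stand in front of them.

```bash
cat > h.py <<'E'
import numpy as np,cv2
from bench import env,vision
from scipy.spatial.transform import Rotation as R
def cloud(n,d,T=None):
    m=vision.camera_model(n);v,u=np.indices(d.shape)
    P=np.stack([(u-m['cx'])/m['fx']*d,-(v-m['cy'])/m['fy']*d,-d],-1)
    T=m['cam_to_world'] if T is None else T
    return P@np.array(T)[:3,:3].T+np.array(T)[:3,3]
def tool():
    s=env.get_state();T=np.eye(4);q=np.array(s['tool_rot']);T[:3,:3]=R.from_quat(q[[1,2,3,0]]).as_matrix();T[:3,3]=s['position'];return T,s
def wrist(name=None):
    T,s=tool();p,d=vision.capture('wrist')
    if name: cv2.imwrite(name,p[:,:,::-1])
    return p,d,cloud('wrist',d,T@vision.camera_model('wrist')['hand_eye'])
def lids(p,W,h0=.055,h1=.078,hue=(84,98)):
    hsv=cv2.cvtColor(p,cv2.COLOR_RGB2HSV)
    z=W[...,2];M=((hsv[...,0]>=hue[0])&(hsv[...,0]<=hue[1])&(hsv[...,1]>100)&(z>h0)&(z<h1)).astype(np.uint8)
    n,l,st,_=cv2.connectedComponentsWithStats(M)
    out=[]
    for i in range(1,n):
        if st[i,4]<200: continue
        q=W[l==i];r=cv2.minAreaRect((q[:,:2]*1000).astype(np.float32));out.append((np.round(r[0],1),np.round(r[1],1),round(r[2],1),round(float(np.median(q[:,2]))*1000,1),st[i].tolist()))
    return out
E
python3 - <<'E'
from h import *
for n in("top","side"):
    p=cv2.imread(f"pics/{n}0.png")[:,:,::-1].copy();d=np.load(f"pics/{n}0.npy");W=cloud(n,d)
    print(n,"bench",np.median(W[200:300,300:330,2]))
    for hue in((84,98),(100,125),(135,160)):
        for o in lids(p,W,hue=hue):print(hue,o)
    hsv=cv2.cvtColor(p,cv2.COLOR_RGB2HSV)
    if n=="top":
        for c in((289,158),(387,147),(474,133),(359,225),(442,218)):
            w=W[c[1]-12:c[1]+13,c[0]-12:c[0]+13].reshape(-1,3);k=w[(w[:,2]>.088)&(w[:,2]<.12)];print(c,hsv[c[1]+12,c[0]],k.mean(0).round(4),len(k))
E
```

```text
top bench -0.00019929747585345492
(84, 98) (array([777.1,  78.8]), array([  5.4, 263.4]), 0.2, 66.3, [307, 91, 92, 10, 326])
(84, 98) (array([ 638.3, -248.2]), array([110.7, 109.7]), 85.3, 68.2, [451, 117, 41, 39, 1361])
(84, 98) (array([610.6,  -2.8]), array([109.2, 108.6]), 13.3, 67.8, [362, 127, 48, 46, 1367])
(84, 98) (array([593.3, 271. ]), array([108.7, 109. ]), 71.9, 67.6, [265, 138, 47, 46, 1390])
(100, 125) (array([898.1, 409.1]), array([51.8, 49.9]), 1.7, 69.5, [229, 55, 18, 18, 254])
(100, 125) (array([399. ,  89.2]), array([108.4, 108.4]), 8.3, 61.7, [335, 203, 48, 47, 1501])
(100, 125) (array([410. , 665.1]), array([110.9, 106. ]), 63.2, 61.2, [118, 208, 55, 52, 1489])
(135, 160) (array([ 406. , -133.6]), array([106.7, 108.8]), 14.3, 62.0, [415, 195, 51, 49, 1452])
(289, 158) [ 94 187 123] [0.5918 0.2707 0.0971] 85
(387, 147) [ 94 196 122] [ 0.6093 -0.0025  0.0974] 84
(474, 133) [ 94 204 115] [ 0.637  -0.2468  0.0971] 95
(359, 225) [110 199 177] [0.3986 0.0892 0.092 ] 83
(442, 218) [142 163 141] [ 0.4053 -0.1334  0.0919] 86
side bench 0.0008701917655695723
(84, 98) (array([ 636.2, -246. ]), array([109.7, 114.5]), 84.4, 68.2, [339, 78, 43, 29, 557])
(84, 98) (array([777.1,  96.8]), array([236. ,  11.6]), 89.2, 66.1, [229, 107, 55, 42, 293])
(84, 98) (array([6.079e+02, 4.000e-01]), array([107.6, 108.1]), 13.3, 68.0, [297, 119, 45, 32, 735])
(84, 98) (array([592.4, 273.8]), array([105.4, 111. ]), 71.8, 68.3, [237, 170, 49, 38, 962])
(100, 125) (array([895.5, 412.3]), array([52.1, 49.6]), 18.2, 69.8, [144, 156, 18, 15, 208])
(100, 125) (array([397.7,  91.9]), array([108. , 110.7]), 9.1, 62.3, [330, 169, 50, 40, 1005])
(100, 125) (array([408.4, 667.6]), array([105.7, 109.8]), 62.6, 61.9, [172, 301, 55, 56, 1815])
(135, 160) (array([ 403.6, -130.9]), array([107.2, 110.7]), 14.2, 62.2, [376, 129, 44, 33, 755])
```

```bash
cat >> h.py <<'E'
def to(x,y,z):
    T,s=tool();d=T[:3,:3].T@(np.array([x,y,z])-T[:3,3]*1000)
    X=T[:3,0];print("d_tool",d.round(1),"pos",(T[:3,3]*1000).round(1),"yaw",np.degrees(np.arctan2(X[1],X[0])).round(2),"zaxis",T[:3,2].round(4),"t",s['time_s'],"F",np.round(s['force'],1),"w",s['gripper_width'],s['grasp_force'])
E
python3 -c "
from h import *
to(637.5,-247.2,226)"
```

```text
d_tool [ 4.641e+02 -1.224e+02  2.000e-01] pos [ 274.3 -561.1  226. ] yaw 26.06 zaxis [-7.0e-04  1.2e-03 -1.0e+00] t 0.1 F [0.2 0.2 0.4] w 0.09150201743973045 0.0
```

```bash
python3 -m crank '[[[40,-10,0],[0,0,0],-1],[[50,-13,0],[0,0,0],-1],[[50,-13,0],[0,0,0],-1],[[50,-13,0],[0,0,0],-1],[[50,-13,0],[0,0,0],-1],[[50,-13,0],[0,0,0],-1],[[50,-13,0],[0,0,0],-1],[[50,-13,0],[0,0,0],-1]]' 30
python3 -m crank '[[[40,-12,0],[0,0,0],-1],[[34,-9,0],[0,0,0],-1],[[0,0,0],[0,0,0],-1],[[0,0,0],[0,0,0],-1]]'
python3 -c "
from h import *
to(637.5,-247.2,73)
p,d,W=wrist('pics/w1.png')
for o in lids(p,W):print(o)
k=W[(W[...,2]>.09)&(W[...,2]<.103)&(np.hypot(W[...,0]-.637,W[...,1]+.247)<.03)];print(k.mean(0),k.min(0),k.max(0),len(k))"
```

```text
time_s: 1.1
position: [0.5814, -0.2983, 0.2264]
tool_rot: [-0.0, 0.974, 0.225, -0.0]
force: [-0.4, -1.1, 0.0]
gripper_width: 0.0916
grasp_force: 0.0
time_s: 1.6
position: [0.6371, -0.2488, 0.2262]
tool_rot: [0.0, 0.974, 0.225, -0.001]
force: [0.0, -0.4, -0.5]
gripper_width: 0.0917
grasp_force: 0.0
d_tool [  1.2  -1.2 153.2] pos [ 637.1 -248.8  226.2] yaw 26.03 zaxis [-1.3e-03 -5.0e-04 -1.0e+00] t 1.6 F [ 0.  -0.4 -0.5] w 0.09168335553626972 0.0
(array([611.7,  -2.1]), array([107.2, 109.8]), 13.3, 69.1, [18, 29, 129, 140, 12529])
(array([ 639.5, -248.1]), array([107.5, 107.4]), 85.2, 68.9, [253, 114, 140, 138, 9601])
[ 0.64036747 -0.2472702   0.09835796] [ 0.6261129  -0.26137044  0.09009427] [ 0.6530482  -0.23426817  0.10067395] 673
```

```bash
python3 -m crank '[[[2,0,30],[0,0,0],-1],[[0,0,40],[0,0,0],-1],[[0,0,40],[0,0,0],-1],[[0,0,25],[0,0,0],-1],[[0,0,12],[0,0,0],-1],[[0,0,5],[0,0,0],-1],[[0,0,0],[0,0,0],-1],[[0,0,0],[0,0,0],0.3]]' 25
python3 -m crank '[[[0,0,0],[0,0,0],1],[[0,0,0],[0,0,0],1],[[0,0,0],[0,0,0],1],[[0,0,0],[0,0,0],1],[[0,0,0],[0,0,0],1],[[0,0,0],[0,0,0],1]]' 25
```

```text
time_s: 2.65
position: [0.6403, -0.2475, 0.0759]
tool_rot: [0.0, 0.974, 0.225, 0.001]
force: [-0.2, -0.4, -0.4]
gripper_width: 0.0857
grasp_force: 0.0
time_s: 3.4
position: [0.6396, -0.2473, 0.0747]
tool_rot: [0.0, 0.974, 0.225, 0.0]
force: [0.0, -0.3, -0.8]
gripper_width: 0.0278
grasp_force: 25.0
```

```bash
python3 -m crank '[[[0,0,-10],[0,0,0],1],[[0,0,-20],[0,0,0],1],[[0,0,-25],[0,0,0],1],[[0,0,-25],[0,0,0],1],[[0,0,-20],[0,0,0],1],[[0,0,0],[0,0,0],1]]'
python3 -m crank '[[[-20,0,0],[0,0,0],1],[[-30,0,0],[0,0,0],1],[[-30,0,0],[0,0,0],1],[[-20,0,0],[0,0,0],1],[[-10,0,0],[0,0,0],1],[[0,0,0],[0,0,0],1],[[0,0,0],[0,0,0],1]]'
python3 - <<'E'
from h import *
p,d,W=wrist()
p2,_=vision.capture('top')
cv2.imwrite('pics/c1.png',np.hstack([p,cv2.resize(p2[60:260,340:560],(440,400))])[:,::-1+0 or 1,::-1][:, :1080])
im=np.hstack([cv2.resize(p,(480,300)),cv2.resize(p2[60:210,400:550],(300,300))]);cv2.imwrite('pics/c1.png',im[:,:,::-1])
to(639.6,-247.3,175)
E
```

```text
time_s: 4.15
position: [0.641, -0.2476, 0.178]
tool_rot: [0.001, 0.974, 0.225, 0.002]
force: [-0.4, 0.4, -1.6]
gripper_width: 0.0273
grasp_force: 25.0
time_s: 5.03
position: [0.5418, -0.2947, 0.1747]
tool_rot: [-0.0, 0.974, 0.226, 0.0]
force: [0.1, -0.9, -1.4]
gripper_width: 0.0278
grasp_force: 25.0
d_tool [108.8   0.5  -0.3] pos [ 541.7 -294.7  174.6] yaw 26.13 zaxis [ 4.e-04  4.e-04 -1.e+00] t 5.125 F [ 0.1  0.3 -1.2] w 0.027563035754537904 24.999771416187286
```

View pics/c1.png

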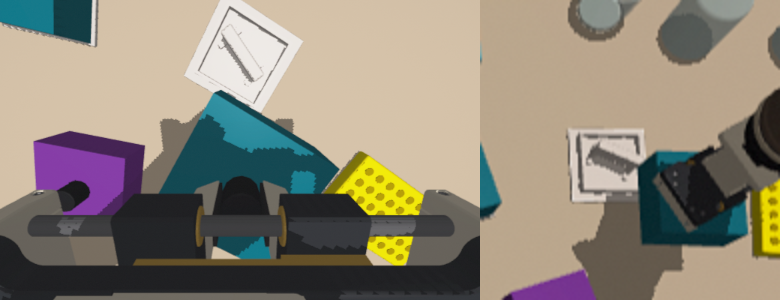

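The wrist view shows a white comb in box C's dish at about (242,53) px, so this is the wrong box. The lid goes back on.

```bash
python3 -m crank '[[[20,0,0],[0,0,0],1],[[30,0,0],[0,0,0],1],[[30,0,0],[0,0,0],1],[[20,0,0],[0,0,0],1],[[10,0,0],[0,0,0],1],[[0,0,0],[0,0,0],1],[[0,0,0],[0,0,0],1]]'
python3 -m crank '[[[0,0,15],[0,0,0],1],[[0,0,20],[0,0,0],1],[[0,0,20],[0,0,0],1],[[0,0,15],[0,0,0],1],[[0,0,15],[0,0,0],1],[[0,0,10],[0,0,0],1],[[0,0,5],[0,0,0],1],[[0,0,0],[0,0,0],1]]'
```

```text
time_s: 6.0
position: [0.6387, -0.2483, 0.1747]
tool_rot: [0.0, 0.974, 0.225, -0.0]
force: [-0.3, -0.9, -1.1]
gripper_width: 0.0273
grasp_force: 25.0
time_s: 7.0
position: [0.6399, -0.2473, 0.0751]
tool_rot: [0.0, 0.974, 0.225, 0.0]
force: [-0.5, -0.1, -1.6]
gripper_width: 0.0279
grasp_force: 25.0
```

```bash
python3 -m crank '[[[0,0,0.5],[0,0,0],1],[[0,0,0],[0,0,0],1],[[0,0,0],[0,0,0],1]]'
python3 -m crank '[[[0,0,0],[0,0,0],0.2],[[0,0,0],[0,0,0],-0.5],[[0,0,0],[0,0,0],-1],[[0,0,0],[0,0,0],-1],[[0,0,0],[0,0,0],-1]]'
python3 -m crank '[[[0,0,-20],[0,0,0],-1],[[0,0,-40],[0,0,0],-1],[[0,0,-40],[0,0,0],-1],[[0,0,-50],[0,0,0],-1],[[0,0,0],[0,0,0],-1],[[0,0,0],[0,0,0],-1]]'
python3 -c "
from h import *
p,d,W=wrist('pics/w2.png')
for o in lids(p,W):print(o)
to(611,-2,225)"
```

```text
time_s: 7.38
position: [0.6401, -0.2474, 0.0747]
tool_rot: [0.0, 0.974, 0.225, 0.001]
force: [0.8, -0.2, 1.9]
gripper_width: 0.0271
grasp_force: 25.0
time_s: 8.0
position: [0.6396, -0.2472, 0.0742]
tool_rot: [-0.0, 0.974, 0.225, -0.0]
force: [-0.5, 0.3, -0.2]
gripper_width: 0.0727
grasp_force: 0.0
time_s: 8.75
position: [0.6396, -0.2472, 0.2251]
tool_rot: [0.0, 0.974, 0.225, 0.0]
force: [0.1, 0.6, 0.5]
gripper_width: 0.0922
grasp_force: 0.0
(array([611.6,  -2.1]), array([107.2, 109.7]), 13.3, 69.1, [18, 33, 130, 140, 12450])
(array([ 639.6, -247.2]), array([107.2, 107.5]), 85.2, 68.9, [253, 117, 140, 137, 9575])
d_tool [  82.4 -232.5   -0.9] pos [ 639.1 -247.1  224.1] yaw 26.06 zaxis [-7.e-04  2.e-04 -1.e+00] t 8.8 F [-0.1 -0.1 -0.6] w 0.0918536665443812 0.0
```

```bash
python3 -m crank '[[[10,-30,0],[0,0,0],-1],[[16,-45,0],[0,0,0],-1],[[16,-45,0],[0,0,0],-1],[[16,-45,0],[0,0,0],-1],[[14,-40,0],[0,0,0],-1],[[10,-27,0],[0,0,0],-1],[[0,0,0],[0,0,0],-1],[[0,0,0],[0,0,0],-1]]'
python3 -c "
from h import *
p,d,W=wrist()
for o in lids(p,W):print(o)
k=W[(W[...,2]>.09)&(W[...,2]<.103)&(np.hypot(W[...,0]-.611,W[...,1]+.002)<.03)];print(k.min(0),k.max(0),len(k))
to(611,-2,74.5)"
```

```text
time_s: 9.8
position: [0.611, -0.0039, 0.2235]
tool_rot: [0.0, 0.974, 0.225, -0.001]
force: [0.8, -0.4, 0.8]
gripper_width: 0.0915
grasp_force: 0.0
(array([594.3, 271.8]), array([109.4, 108.5]), 72.5, 69.1, [0, 0, 137, 161, 12288])
(array([778.1,   2.3]), array([  1.5, 101.7]), 0.3, 66.6, [345, 0, 103, 54, 885])
(array([612. ,  -2.2]), array([107.3, 107.3]), 13.4, 68.9, [261, 125, 123, 121, 9788])
(array([ 641.6, -246.7]), array([110.3, 103.5]), 85.2, 68.5, [460, 194, 140, 85, 4740])
[ 0.59801278 -0.01513783  0.09027143] [0.62513174 0.01182813 0.10093065] 681
d_tool [  1.1  -2.3 149.1] pos [611.2  -4.4 223.6] yaw 25.96 zaxis [-0.0012 -0.001  -1.    ] t 9.85 F [ 0.1 -0.5 -0.5] w 0.09169839533951754 0.0
```

```bash
python3 -m crank '[[[1,-2,30],[0,0,0],-1],[[0,0,40],[0,0,0],-1],[[0,0,40],[0,0,0],-1],[[0,0,25],[0,0,0],-1],[[0,0,10],[0,0,0],-1],[[0,0,4],[0,0,0],-1],[[0,0,0],[0,0,0],-1],[[0,0,0],[0,0,0],0.3]]' 25
python3 -m crank '[[[0,0,0],[0,0,0],1],[[0,0,0],[0,0,0],1],[[0,0,0],[0,0,0],1],[[0,0,0],[0,0,0],1],[[0,0,0],[0,0,0],1],[[0,0,0],[0,0,0],1]]' 25
python3 -m crank '[[[0,0,-10],[0,0,0],1],[[0,0,-20],[0,0,0],1],[[0,0,-25],[0,0,0],1],[[0,0,-25],[0,0,0],1],[[0,0,-20],[0,0,0],1],[[0,0,0],[0,0,0],1]]'
python3 -m crank '[[[-20,0,0],[0,0,0],1],[[-30,0,0],[0,0,0],1],[[-30,0,0],[0,0,0],1],[[-20,0,0],[0,0,0],1],[[-10,0,0],[0,0,0],1],[[0,0,0],[0,0,0],1],[[0,0,0],[0,0,0],1]]'
python3 - <<'E'
from h import *
p,d,W=wrist()
cv2.imwrite('pics/c2.png',p[:,:,::-1])
to(612,-2,175)
E
```

```text
time_s: 10.85
position: [0.6121, -0.0006, 0.0762]
tool_rot: [0.0, 0.974, 0.225, 0.001]
force: [-0.8, -0.4, -0.2]
gripper_width: 0.086
grasp_force: 0.0
time_s: 11.6
position: [0.6114, -0.0007, 0.0752]
tool_rot: [0.0, 0.974, 0.225, 0.0]
force: [0.3, -0.1, -0.5]
gripper_width: 0.0272
grasp_force: 25.0
time_s: 12.35
position: [0.6124, -0.0004, 0.1772]
tool_rot: [0.0, 0.974, 0.225, 0.002]
force: [-1.2, -0.1, -1.8]
gripper_width: 0.0273
grasp_force: 25.0
time_s: 13.22
position: [0.5133, -0.0484, 0.1751]
tool_rot: [-0.0, 0.974, 0.226, 0.0]
force: [0.0, 0.5, -1.6]
gripper_width: 0.0274
grasp_force: 25.0
d_tool [109.    1.8   0.2] pos [513.3 -48.3 175.1] yaw 26.09 zaxis [ 4.e-04  3.e-04 -1.e+00] t 13.275 F [ 0.2 -0.5 -1. ] w 0.02740603027940129 24.99980628490448
```

View pics/c2.png

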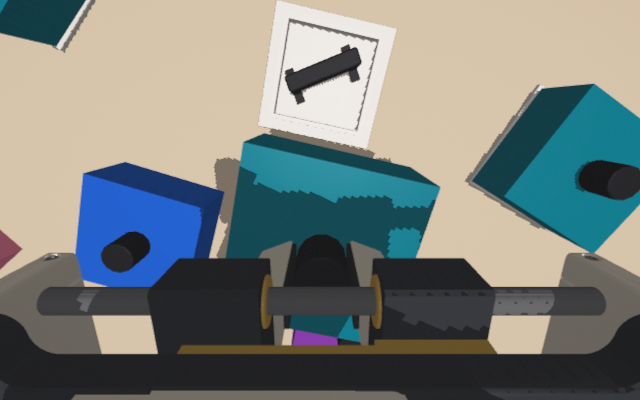

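Box B holds a black comb, at about (323,70) px, so the red one must be in A. Lid B goes back on.

```bash
python3 -m crank '[[[20,0,0],[0,0,0],1],[[30,0,0],[0,0,0],1],[[30,0,0],[0,0,0],1],[[20,0,0],[0,0,0],1],[[10,0,0],[0,0,0],1],[[0,0,0],[0,0,0],1],[[0,0,0],[0,0,0],1]]'
python3 -m crank '[[[0,0,15],[0,0,0],1],[[0,0,20],[0,0,0],1],[[0,0,20],[0,0,0],1],[[0,0,15],[0,0,0],1],[[0,0,15],[0,0,0],1],[[0,0,10],[0,0,0],1],[[0,0,5],[0,0,0],1],[[0,0,0],[0,0,0],1]]'
python3 -m crank '[[[0,0,0.5],[0,0,0],1],[[0,0,0],[0,0,0],1],[[0,0,0],[0,0,0],1]]'
python3 -m crank '[[[0,0,0],[0,0,0],0.2],[[0,0,0],[0,0,0],-0.5],[[0,0,0],[0,0,0],-1],[[0,0,0],[0,0,0],-1],[[0,0,0],[0,0,0],-1]]'
python3 -m crank '[[[0,0,-20],[0,0,0],-1],[[0,0,-40],[0,0,0],-1],[[0,0,-40],[0,0,0],-1],[[0,0,-50],[0,0,0],-1],[[0,0,0],[0,0,0],-1],[[0,0,0],[0,0,0],-1]]'
python3 -c "
from h import *
p,d,W=wrist('pics/w3.png')
for o in lids(p,W):print(o)
to(594,271.5,225)"
```

```text
time_s: 14.15
position: [0.6107, -0.0011, 0.1751]
tool_rot: [0.0, 0.974, 0.225, -0.0]
force: [0.2, 0.2, -1.9]
gripper_width: 0.0273
grasp_force: 25.0
time_s: 15.15
position: [0.6117, -0.0005, 0.0755]
tool_rot: [0.0, 0.974, 0.225, 0.0]
force: [0.3, 0.3, -0.4]
gripper_width: 0.0275
grasp_force: 25.0
time_s: 15.52
position: [0.6118, -0.0005, 0.0751]
tool_rot: [0.0, 0.974, 0.225, 0.0]
force: [-0.5, -0.0, 1.4]
gripper_width: 0.0275
grasp_force: 25.0
time_s: 16.15
position: [0.6113, -0.0005, 0.0747]
tool_rot: [0.0, 0.974, 0.225, -0.0]
force: [-0.2, 0.3, -0.7]
gripper_width: 0.0719
grasp_force: 0.0
time_s: 16.9
position: [0.6111, -0.0006, 0.2245]
tool_rot: [0.0, 0.974, 0.225, -0.0]
force: [-0.9, -0.8, -1.3]
gripper_width: 0.0918
grasp_force: 0.0
(array([594.1, 271.8]), array([109.2, 108.5]), 72.3, 69.2, [0, 0, 141, 163, 12589])
(array([778.2,   5.2]), array([  1.4, 104.9]), 0.4, 66.6, [344, 0, 105, 55, 927])
(array([ 6.115e+02, -3.000e-01]), array([107.5, 107.4]), 13.3, 68.9, [262, 126, 124, 121, 9700])
(array([ 641.6, -246.3]), array([108.9, 103.8]), 85.1, 68.5, [461, 196, 141, 83, 4548])
d_tool [ 104.5 -251.8   -1.3] pos [ 6.107e+02 -6.000e-01  2.237e+02] yaw 26.05 zaxis [-1.6e-03 -2.0e-04 -1.0e+00] t 16.95 F [-1.3  0.9 -0.5] w 0.09183723707774229 0.0
```

```bash
python3 -m crank '[[[12,-30,0],[0,0,0],-1],[[18,-45,0],[0,0,0],-1],[[18,-45,0],[0,0,0],-1],[[18,-45,0],[0,0,0],-1],[[18,-43,0],[0,0,0],-1],[[12,-28,0],[0,0,0],-1],[[8,-16,0],[0,0,0],-1],[[0,0,0],[0,0,0],-1]]'
python3 -m crank '[[[0,0,0],[0,0,0],-1],[[0,0,0],[0,0,0],-1]]'
python3 -c "
from h import *
p,d,W=wrist()
for o in lids(p,W):print(o)
k=W[(W[...,2]>.09)&(W[...,2]<.103)&(np.hypot(W[...,0]-.594,W[...,1]-.272)<.03)];print(k.min(0),k.max(0),len(k))
to(594,271.5,74.5)"
```

```text
time_s: 17.95
position: [0.5936, 0.2722, 0.2236]
tool_rot: [0.0, 0.974, 0.226, -0.001]
force: [-0.5, -0.9, -0.3]
gripper_width: 0.0917
grasp_force: 0.0
time_s: 18.2
position: [0.5947, 0.2696, 0.2247]
tool_rot: [0.0, 0.975, 0.224, 0.0]
force: [0.8, -0.2, -1.1]
gripper_width: 0.0917
grasp_force: 0.0
(array([777.6, 108.3]), array([232.2,   9.9]), 88.0, 66.8, [454, 29, 186, 118, 2031])
(array([594.3, 272.2]), array([107.4, 107.2]), 72.4, 68.9, [246, 114, 145, 142, 9601])
(array([641.9,   7.8]), array([ 45.1, 109.5]), 13.2, 68.4, [493, 221, 115, 37, 2621])
[0.58083135 0.2587611  0.09020747] [0.6078886  0.28614969 0.10125076] 671
d_tool [ 1.000e-01 -1.800e+00  1.503e+02] pos [594.6 269.9 224.8] yaw 25.93 zaxis [ 3.e-04 -6.e-04 -1.e+00] t 18.25 F [ 0.   0.3 -0.5] w 0.09197166621215139 0.0
```

```bash
python3 -m crank '[[[0,-2,30],[0,0,0],-1],[[0,0,40],[0,0,0],-1],[[0,0,40],[0,0,0],-1],[[0,0,25],[0,0,0],-1],[[0,0,10],[0,0,0],-1],[[0,0,5],[0,0,0],-1],[[0,0,0],[0,0,0],-1],[[0,0,0],[0,0,0],0.3]]' 25
python3 -m crank '[[[0,0,0],[0,0,0],1],[[0,0,0],[0,0,0],1],[[0,0,0],[0,0,0],1],[[0,0,0],[0,0,0],1],[[0,0,0],[0,0,0],1],[[0,0,0],[0,0,0],1]]' 25
python3 -m crank '[[[0,0,-10],[0,0,0],1],[[0,0,-20],[0,0,0],1],[[0,0,-25],[0,0,0],1],[[0,0,-25],[0,0,0],1],[[0,0,-20],[0,0,0],1],[[0,0,0],[0,0,0],1]]'
python3 -m crank '[[[-13,-6,0],[0,0,0],1],[[-27,-13,0],[0,0,0],1],[[-30,-15,0],[0,0,0],1],[[-30,-15,0],[0,0,0],1],[[-22,-11,0],[0,0,0],1],[[-13,-6,0],[0,0,0],1],[[0,0,0],[0,0,0],1],[[0,0,0],[0,0,0],1]]'
python3 - <<'E'
from h import *
p,d,W=wrist();p2,d2=vision.capture('top')
cv2.imwrite('pics/c3.png',np.hstack([cv2.resize(p,(480,300)),cv2.resize(p2[120:320,190:390],(300,300))])[:,:,::-1])
to(444.3,272,70)
E
```

```text
time_s: 19.25
position: [0.5939, 0.2736, 0.0758]
tool_rot: [-0.0, 0.974, 0.225, 0.001]
force: [-0.1, -0.5, -0.2]
gripper_width: 0.0858
grasp_force: 0.0
time_s: 20.0
position: [0.5933, 0.2732, 0.0747]
tool_rot: [0.0, 0.974, 0.225, -0.0]
force: [-0.4, 0.7, 0.4]
gripper_width: 0.0275
grasp_force: 25.0
time_s: 20.75
position: [0.5941, 0.2739, 0.1768]
tool_rot: [-0.0, 0.974, 0.225, 0.002]
force: [-0.1, 0.5, -2.2]
gripper_width: 0.0274
grasp_force: 25.0
time_s: 21.75
position: [0.4438, 0.2731, 0.1746]
tool_rot: [0.0, 0.974, 0.225, 0.0]
force: [-0.4, -0.6, -1.1]
gripper_width: 0.0274
grasp_force: 25.0
d_tool [ -0.2   1.2 104.5] pos [443.9 273.2 174.5] yaw 25.99 zaxis [ 2.e-04 -0.e+00 -1.e+00] t 21.85 F [ 0.7 -0.  -2. ] w 0.027561998333844914 24.99974548816681
```

View pics/c3.png

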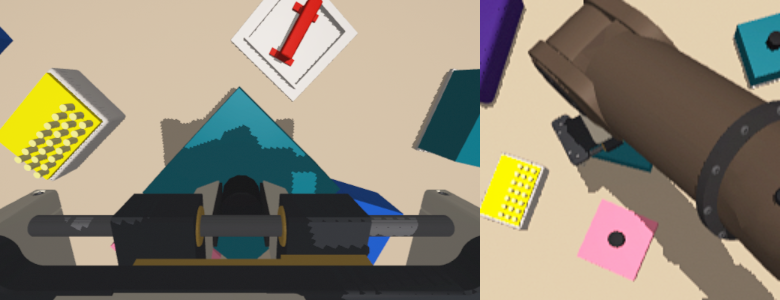

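Box A holds the red comb, standing upright at about (298,30) px. The bench below the held lid is bare, so I'll set the lid down gently.

```bash
python3 -m crank '[[[0,0,20],[0,0,0],1],[[0,0,25],[0,0,0],1],[[0,0,25],[0,0,0],1],[[0,0,18],[0,0,0],1],[[0,0,10],[0,0,0],1],[[0,0,4],[0,0,0],1],[[0,0,2],[0,0,0],1],[[0,0,0],[0,0,0],1]]'
python3 -m crank '[[[0,0,1],[0,0,0],1],[[0,0,0.7],[0,0,0],1],[[0,0,0.5],[0,0,0],1],[[0,0,0],[0,0,0],1],[[0,0,0],[0,0,0],1]]'
```

```text
time_s: 22.85
position: [0.4433, 0.2735, 0.0711]
tool_rot: [-0.0, 0.974, 0.225, 0.0]
force: [0.8, 0.6, -1.8]
gripper_width: 0.027
grasp_force: 25.0
time_s: 23.48
position: [0.443, 0.2734, 0.0686]
tool_rot: [0.0, 0.974, 0.225, 0.0]
force: [-0.3, 0.9, 0.0]
gripper_width: 0.0273
grasp_force: 25.0
```

```bash
python3 -m crank '[[[0,0,0.4],[0,0,0],1],[[0,0,0],[0,0,0],1],[[0,0,0],[0,0,0],1]]'
python3 -m crank '[[[0,0,0],[0,0,0],0.2],[[0,0,0],[0,0,0],-0.5],[[0,0,0],[0,0,0],-1],[[0,0,0],[0,0,0],-1],[[0,0,0],[0,0,0],-1]]'
python3 -m crank '[[[0,0,-20],[0,0,0],-1],[[0,0,-40],[0,0,0],-1],[[0,0,-40],[0,0,0],-1],[[0,0,-50],[0,0,0],-1],[[0,0,0],[0,0,0],-1],[[0,0,0],[0,0,0],-1]]'
python3 - <<'E'
from h import *
p,d,W=wrist();p2,d2=vision.capture('side')
for o in lids(p,W,.045):print(o)
for o in lids(p2,cloud('side',d2),.05):print('side',o)
cv2.imwrite('pics/c4.png',np.hstack([cv2.resize(p,(480,300)),cv2.resize(p2[60:310,170:420],(300,300))])[:,:,::-1])
to(444.3,272,70)
E
```

```text
time_s: 23.85
position: [0.4431, 0.2733, 0.0685]
tool_rot: [0.0, 0.974, 0.225, 0.0]
force: [-1.5, -0.3, 6.6]
gripper_width: 0.0276
grasp_force: 25.0
time_s: 24.48
position: [0.443, 0.2733, 0.0681]
tool_rot: [0.0, 0.974, 0.225, -0.0]
force: [-0.5, -0.1, 0.2]
gripper_width: 0.0726
grasp_force: 0.0
time_s: 25.22
position: [0.4428, 0.2731, 0.2177]
tool_rot: [0.0, 0.974, 0.225, -0.0]
force: [0.3, 0.2, -0.5]
gripper_width: 0.0922
grasp_force: 0.0
(array([607.9,  16.1]), array([107.4,  79. ]), 13.2, 68.4, [555, 92, 85, 124, 7182])
(array([443.4, 273.9]), array([107.6, 107.2]), 72.2, 62.9, [248, 113, 146, 143, 9703])
side (array([ 636. , -244.5]), array([112.5, 109.3]), 87.0, 68.1, [339, 78, 43, 29, 587])
side (array([776.7, 107.5]), array([217.9,  13.6]), 89.5, 64.4, [229, 108, 51, 42, 358])
side (array([577.8, -16.4]), array([ 64.2, 128.7]), 41.8, 68.2, [319, 122, 22, 30, 333])
side (array([473.4, 289.3]), array([60.9, 55. ]), 73.3, 62.0, [275, 205, 21, 23, 203])
d_tool [  1.8   1.5 146.8] pos [442.3 272.7 216.8] yaw 26.05 zaxis [-0.0019 -0.0014 -1.    ] t 25.325 F [-0.3 -0.3  0. ] w 0.09178426596664033 0.0
```

View pics/c4.png

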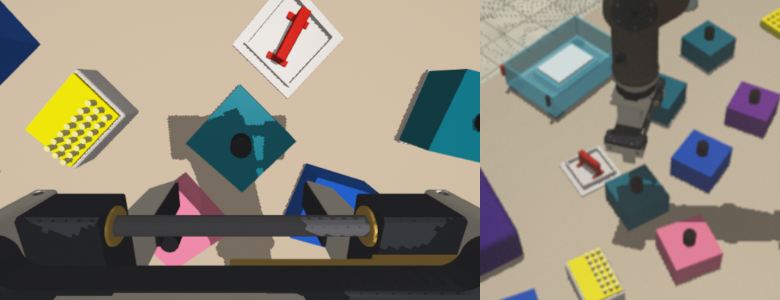

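The lid stands flat and knob up on the bench at (443,274) mm, with its top at 63 mm. The red comb is upright in its dish at (290,38) px, the other two lids are seated, and the robot is clear.

```bash
python3 -c "
from bench import workorder
print(workorder.hand_in())"
```

```text
the job is handed in; nothing more can be done
None
```

The job is handed in after about 25 s of robot time: the red comb is in the left box (lid_a), which is left open with its lid knob up on the bench in front, the comb stands undisturbed, and the other two lids are back on their boxes.

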